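Close the rosette tin

TASK

Someone left the orange-handled carving chisel lying across the mouth of the steel tin of rosettes. Lift it off and lay it down flat in the wooden tool tray, then put the red lid on the tin so that it sits fully home and level on the rim. Set both down gently, without dropping them, leave the tin standing where it is, and knock nothing over.

Things in the scene. Friction and masses are not known exactly. Their poses are not given: they have to be found in the camera images.
- tin: Open round steel tin, loose, 1.3 kg: 90 mm high, outer diameter 116 mm at the foot, 120 at the rim, wall 4 mm (mouth 112 mm inside), with a wooden rosette inside up to 62 mm. A small dark ear handle reaches 88 mm from the axis on its own +y side, 22 to 74 mm up. Origin: centre of the underside, z up along the axis.
- lid: Red lid lying upright on the bench, 0.2 kg. Flange 130 mm diameter, 6 mm thick; under it a bevelled plug, 104 mm diameter, 10 mm deep (4 mm play in the tin's mouth). Pale wooden cylindrical knob in the centre, 30 mm diameter. Origin: centre of the plug's underside, z up; flange underside at 10 mm, flange top 16, knob top 50. Seated, the origin is 80 mm above the tin's origin.
- chisel: Carving chisel with orange handle (the other chisels' are dark), 200 mm long, 0.11 kg, lying flat across the tin's rim. Origin on its underside, within 10 mm of the balance point: grip there. x runs along it to the blade: handle x = -95 to 45 mm, 22 mm wide (y), 20 mm tall (z); flat blade 45 to 105 mm, 14 mm wide, 5 mm thick.
- tray: Fixed open tool tray of pale wood, empty, outside 260 x 170 x 32 mm, walls and floor 8 mm; inside 244 x 154 mm. Origin at the centre of the underside; x along the long side, z up.
- tray_in (a point): Centre of the tray's inner floor; axes as the tray's.
- glue: Bystander: upright glue bottle with a red cap, 60 mm diameter, 160 mm tall, origin at the centre of its underside. It must stay standing.
- jar: Bystander: open upright blue ceramic cup, 80 mm diameter, 100 mm tall, origin at the centre of its underside. It must stay standing.
Mind the look-alikes: they are no part of the job. Of the things shaped like the chisel, the orange one is meant.

How it is judged:
On the way:
1. the chisel lies flat in the tray, let go (x of chisel in the frame of tray between -0.09 and 0.09 m and y of chisel in the frame of tray between -0.08 and 0.08 m and z of chisel in the frame of tray below 0.032 m and angle between chisel's own x axis and vertical between 1.42 and 1.72 rad and linear speed of chisel below 0.03 m/s and contact force between chisel and the fingers below 0.05 N), for 0.2 s.
At the end, for the whole second after the job is handed in: At rest: lid on the tin, axes within 7 mm, its origin 76-83 mm above the tin's, level within 2 degrees; tin upright; chisel in the tray, origin within 90 mm along and 80 mm across of its centre and under 32 mm above its underside, within 8.5 degrees of level (x of chisel in the frame of tray between -0.09 and 0.09 m and y of chisel in the frame of tray between -0.08 and 0.08 m and z of chisel in the frame of tray below 0.032 m and angle between chisel's own x axis and vertical between 1.42 and 1.72 rad and linear speed of chisel below 0.03 m/s and horizontal distance between lid and tin below 0.007 m and z of lid in the frame of tin between 0.076 and 0.083 m and angle between lid's own z axis and vertical below 0.035 rad and linear speed of each of lid, tin below 0.02 m/s and angle between tin's own z axis and vertical below 0.03 rad); the robot touches nothing.
It fails at once if the lid is dropped or slammed onto the tin (faster than 0.4 m/s within 30 mm of its seat) (horizontal distance between lid and tin below 0.06 m and z of lid in the frame of tin below 0.11 m and linear speed of lid above 0.4 m/s).
It fails at once if the chisel is dropped or thrown into the tray (faster than 0.7 m/s within 60 mm above the tray's underside) (x of chisel in the frame of tray between -0.09 and 0.09 m and y of chisel in the frame of tray between -0.08 and 0.08 m and z of chisel in the frame of tray below 0.06 m and linear speed of chisel above 0.7 m/s).
It fails at once if the tin is shifted by more than 40 mm or tipped (distance of tin from where it was at the start of the episode above 0.04 m or angle between tin's own z axis and vertical above 0.35 rad).
It fails at once if the glue bottle or the blue cup is knocked over (angle between any of glue, jar's own z axis and vertical above 0.6 rad).
It also fails if it takes over 64 s, if anything falls off the work surface, if the arm or the gripper's body presses on something with over 40 N, if the wrist force passes 120 N, or if a joint passes its speed limit or range.

ROBOT

A 7-joint arm with a two-finger parallel gripper is mounted at the origin on the work surface. World frame = base frame: x ahead of the robot, y to its left, z up, the work surface at z = 0. Lengths are in m, angles in rad, forces in N, time in s.
With the tool pointing down it reaches from about 0.4 to 0.85 m from the base axis. Payload 4.5 kg.
Tool frame: the origin (TCP) lies midway between the tips of the shut fingers; the grasp point (between the pads) lies 19 mm behind it; z points along the fingers, y is the line along which they close (so a half turn about z gives the same grasp; the last joint's range is limited). The gripper opens to 88 mm and grips with 3 to 60 N. Pads are 18 mm wide; open, the fingers measure 123 mm over their backs; the gripper's body (75 mm by 187 mm) begins 45 mm behind the grasp point.
Start: joints at [-1.179, 0.689, -0.195, 1.565, 0.157, 0.902, -0.215], TCP at [0.219, 0.585, 0.239] pointing down, gripper open.
Joint ranges: [-3.01, 3.01], [-0.46, 2.08], [-1.47, 1.51], [0.13, 2.56], [-1, 4.14], [0.04, 2.09], [-2.66, 2.66]. Speed limits (rad/s): [2.57, 2.57, 3.14, 3.14, 3.14, 3.14, 3.14].

INTERFACE

Orientations are given as a unit quaternion [x, y, z, w].
In Python, from plant import r gives the robot as it stands.
- The arm moves only by the tool carry_out, never from a script. Its argument "plan" is a list of rows, each an object with "rot": the turn, a rotation vector about the tool's x, y, z in rad, a list of three; "xyz": the shift along the tool's x, y, z in m, a list of three; "grip": the closure in counts, from 0 (fully open) to 255 (shut). In form: [{"rot": [wx, wy, wz], "xyz": [dx, dy, dz], "grip": grip}, ...]. A call has 1 to 8 rows; each row is the pose to reach, as a shift and turn from the pose commanded when the call began, along the tool's axes at that moment; what a row does not reach only later rows make up. A row lasts 1/12 s, in which the tool goes at most 41.7 mm and 7.16 degrees, less where a joint would pass 70% of its speed; a pose out of reach is approached as far as the arm can. A call with a gripper value outside its range is refused whole. The fingers move at their own pace and stop on an object; "squeeze" is the grip in N (left out, the last holds). Time passes only in rows, so rows that repeat a pose let the fingers close. It gives the time, the measured TCP pose, the force, the opening and the grip force at its end, in the units of the state.
- r.get_state(): the state, without advancing time (a new reading comes with each control period).
- r.snapshot(name): name is "side" or "top"; returns the picture (384x512x3 uint8, red, green, blue); there is no depth.
- r.camera_params(name): a dict with "fx", "fy", "cx", "cy" (pixels), "position" and "attitude" of the camera in the world. Camera axes: x right, y down, z forward; pixel columns grow to the right and rows downward; lengths in m; the calibration is good to about 2 mm. A picture is of the moment at which its call begins. camera_params takes no time and is no camera call.
- r.finish_job(): hands the job in; it is judged then, once.
The state is a dict: "clock": time; "q": joint angles; "qd": joint speeds; "joint_torque": joint torques, N m; "tool_pos": TCP position; "eef_rot": TCP orientation; "contact_force": force on the tool from outside, world axes, zero at the start; "moment": the same for the moment, N m; "opening": opening from 0.0 (shut) to 1.0 (fully open); "finger_force": force on a finger pad.
Only numpy, scipy, OpenCV 4.12 (cv2) and the standard library are available. Lean on these libraries where they do the work, as an engineer would, in place of code of your own. Each camera call takes 0.05 s, during which the arm holds its last target. There are 200 camera calls.

## Working session

There is one attempt and no reset: what is moved stays moved. The work goes in short steps, Python scripts to look and compute and a tool call to move; the robot and the scene stay as the last step left them, time stands still between calls to the robot, and variables do not carry over. Pictures are saved under pics/ and viewed, at most 10 in all, crops included, and the job is handed in when it is done.

Besides the shell and the picture viewer there is one more tool, called as a command line: name --argument value ..., lists and objects as JSON in quotes. carry_out: Moves the arm, as the interface text tells. Its arguments: {"type":"object","properties":{"plan":{"type":"array"},"squeeze":{"type":"number"}},"required":["plan"]}

```bash
mkdir -p pics; ls; python3 - <<'E'
from plant import r
import cv2,json
for n in("top","side"):
    cv2.imwrite(f"pics/{n}0.png",r.snapshot(n)[:,:,::-1]); print(n,r.camera_params(n))
s=r.get_state(); print({k:s[k] for k in("clock","tool_pos","eef_rot","contact_force","opening","finger_force")})
E
```

```text
pics
top {'fx': 406.00964163795436, 'fy': 406.00964163795436, 'cx': 251.72379626572234, 'cy': 182.36467693369454, 'position': array([0.23277114, 0.09309953, 1.64207716]), 'attitude': array([-0.69875734,  0.71258329, -0.04770029,  0.04108422])}
side {'fx': 396.4945878994744, 'fy': 396.4945878994744, 'cx': 260.19292113230955, 'cy': 190.0058405781979, 'position': array([ 0.00232885, -1.15467464,  1.01722179]), 'attitude': array([ 0.87706304, -0.15263961,  0.07825731, -0.44870633])}
{'clock': 0.1, 'tool_pos': array([0.21872026, 0.58491345, 0.23800584]), 'eef_rot': array([ 1.77891897e-01,  9.84049721e-01, -7.82008464e-04, -8.45951270e-05]), 'contact_force': array([0.32672965, 0.38440998, 0.37190721]), 'opening': 1.0006385253161554, 'finger_force': 0.0}
```

View pics/top0.png

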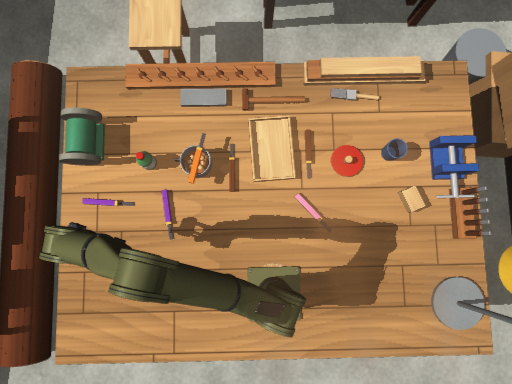

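View pics/side0.png

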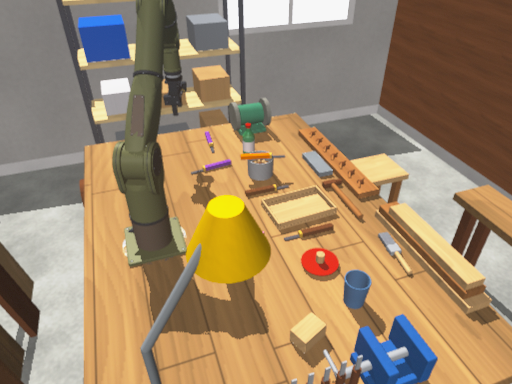

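The top view shows the tin at (195,160), with the orange chisel running from about (203,135) to (192,182). The tray is at (273,149), the lid at (347,160), the glue at (146,160) and the cup at (394,149). 

Things that could be taken for the chisel:
- orange at (197,160), on the tin
- purple at (168,212)
- purple at (105,202)
- dark at (232,168)
- dark at (309,153)
- pink at (311,210)

By the description it is the orange one on the tin. I'll check that in a close crop.

```bash
cat > h.py <<'E'
import numpy as np,cv2
from scipy.spatial.transform import Rotation as R
from plant import r
def ray(cam,u,v):
    p=r.camera_params(cam); d=R.from_quat(p["attitude"]).apply([(u-p["cx"])/p["fx"],(v-p["cy"])/p["fy"],1]); return np.array(p["position"]),d
def pix(cam,u,v,z):
    o,d=ray(cam,u,v); return o+d*(z-o[2])/d[2]
def proj(cam,P):
    p=r.camera_params(cam); c=R.from_quat(p["attitude"]).inv().apply(np.array(P)-p["position"]); return np.array([c[0]/c[2]*p["fx"]+p["cx"],c[1]/c[2]*p["fy"]+p["cy"]])
def shift(dw):  # world shift -> tool axes
    return R.from_quat(r.get_state()["eef_rot"]).inv().apply(dw)
E
python3 - <<'E'
from h import *
t=cv2.imread("pics/top0.png"); s=cv2.imread("pics/side0.png")
a=cv2.resize(t[125:195,130:210],None,fx=5,fy=5,interpolation=cv2.INTER_NEAREST)
b=cv2.resize(s[120:190,225:295],None,fx=5,fy=5,interpolation=cv2.INTER_NEAREST)
cv2.imwrite("pics/crop1.png",np.hstack([a,b]))
print(proj("top",[0,0,0]),proj("side",[0,0,0]))
hsv=cv2.cvtColor(t,cv2.COLOR_BGR2HSV)
def blob(m,name,x0,x1,y0,y1):
    w=np.zeros(m.shape,np.uint8); w[y0:y1,x0:x1]=m[y0:y1,x0:x1]
    n,l,st,c=cv2.connectedComponentsWithStats(w)
    k=1+np.argmax(st[1:,4]); pts=np.argwhere(l==k)[:,::-1].astype(np.float32)
    print(name,st[k],c[k],cv2.minAreaRect(pts)); return c[k],pts
c,_=blob(cv2.inRange(hsv,(0,200,120),(5,255,255)),"lid",320,375,135,185); print(pix("top",*c,.016))
c,_=blob(cv2.inRange(hsv,(6,215,150),(16,255,255)),"orange",170,215,130,190); print(pix("top",*c,.1))
c,_=blob(cv2.inRange(hsv,(95,60,20),(125,255,255)),"cup",380,410,130,170); print(pix("top",*c,.1))
print("tray corners guess",[pix("top",*q,.032)[:2].round(3) for q in((249,120),(293,116),(298,178),(254,184))])
print("tin mouth",pix("top",195,160.5,.09),"glue cap",pix("top",141,156,.16))
E
```

```text
[273.13873071 292.69692688] [154.67366312 240.9172905 ]
lid [346 146  16  28 200] [354.875 158.235] ((354.50677490234375, 158.70945739746094), (27.76133918762207, 13.360795021057129), 81.02737426757812)
[ 0.52910175 -0.34660288  0.016     ]Traceback (most recent call last):
  File "<stdin>", line 14, in <module>
  File "<stdin>", line 11, in blob
    return _wrapfunc(a, 'argmax', axis=axis, out=out, **kwds)
    return bound(*args, **kwds)
ValueError: attempt to get argmax of an empty sequence
```

View pics/crop1.png

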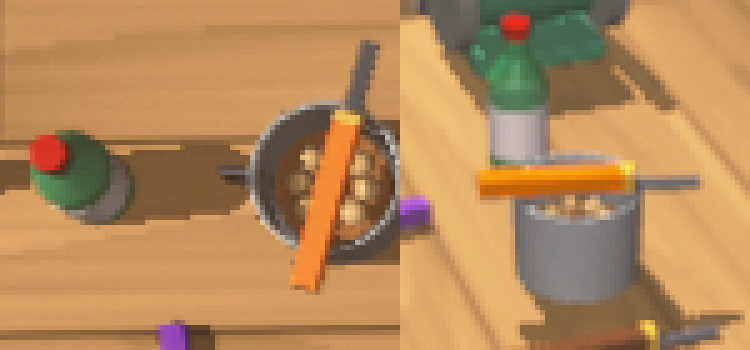

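The crop confirms it. The orange chisel lies across the tin, with its blade tip at about (204,133), its handle end at (191,182), the ear of the tin at (178,160) and the glue cap at (140,156). Next I'll refine the measurements.

```bash
python3 - <<'E'
from h import *
def blob(cam,f,name,x0,x1,y0,y1,z):
    t=cv2.imread(f"pics/{cam}0.png").astype(int); B,G,Rr=t[...,0],t[...,1],t[...,2]
    m=f(Rr,G,B); w=np.zeros(m.shape,np.uint8); w[y0:y1,x0:x1]=m[y0:y1,x0:x1]
    n,l,st,c=cv2.connectedComponentsWithStats(w)
    if n<2: print(name,"none");return
    k=1+np.argmax(st[1:,4]); pts=np.argwhere(l==k)[:,::-1].astype(np.float32)
    hull=cv2.convexHull(pts)[:,0]; W=np.array([pix(cam,*q,z)[:2] for q in hull],np.float32)
    (cx,cy),rad=cv2.minEnclosingCircle(W); (rc,wh,ang)=cv2.minAreaRect(W)
    print(name,cam,st[k],"circ",np.round([cx,cy,rad],4),"rect",np.round(rc,4),np.round(wh,4),round(ang,1)); return cv2.boxPoints((rc,wh,ang)).round(3).tolist()
red=lambda r,g,b:(r>130)&(g<60)&(b<60)
org=lambda r,g,b:(r>180)&(g>70)&(g<170)&(b<70)
for c,bx in(("top",(320,375,135,185)),("side",(290,350,240,285))): blob(c,red,"lid",*bx,.016)
print(blob("top",org,"orange",170,215,130,190,.11))
print(blob("side",org,"orange",230,290,145,170,.105))
blue=lambda r,g,b:(b>r+15)
blob("top",blue,"cup",380,410,130,170,.1)
blob("top",lambda r,g,b:(abs(r-g)<14)&(abs(g-b)<22),"tin",176,213,143,178,.09)
print(blob("top",lambda r,g,b:(r>175)&(g>140)&(b>95),"tray",240,305,105,190,.032))
blob("top",red,"glue",130,160,145,170,.16)
# tin rim check: predicted silhouette for candidate
E
```

```text
lid top [350 146  12  18  86] circ [ 0.5421 -0.3487  0.0398] rect [ 0.5413 -0.3535] [0.0444 0.0713] 80.5
lid side [302 249  36  27 633] circ [ 0.5223 -0.3136  0.0631] rect [ 0.5217 -0.315 ] [0.1226 0.1218] 70.3
orange top [188 149  14  34 190] circ [0.4948 0.2937 0.0653] rect [0.4951 0.2957] [0.0221 0.1299] 75.3
[[0.42899999022483826, 0.3009999990463257], [0.5550000071525574, 0.26899999380111694], [0.5609999895095825, 0.28999999165534973], [0.4350000023841858, 0.3230000138282776]]
orange side [241 153  30   7 147] circ [0.4958 0.2808 0.0667] rect [0.4988 0.2884] [0.052  0.1298] 72.5
[[0.42899999022483826, 0.28299999237060547], [0.5529999732971191, 0.24400000274181366], [0.5690000057220459, 0.2939999997615814], [0.4449999928474426, 0.3330000042915344]]
cup top [382 139  16  19  93] circ [ 0.5503 -0.4651  0.0414] rect [ 0.5502 -0.4575] [0.0718 0.0569] 2.5
tin top [176 146  21  28 154] circ [0.5245 0.3127 0.0556] rect [0.53   0.3347] [0.0626 0.1101] 75.5
tray top [ 240  115   55   68 2629] circ [0.5784 0.0183 0.1683] rect [0.5759 0.0182] [0.2722 0.219 ] 2.3
[[0.4359999895095825, 0.12200000137090683], [0.4440000057220459, -0.09700000286102295], [0.7160000205039978, -0.0860000029206276], [0.7080000042915344, 0.13300000131130219]]
glue top [137 152   6   7  36] circ [0.5293 0.491  0.0124] rect [0.5298 0.4907] [0.0228 0.0185] 0.8
```

```bash
cat >> h.py <<'E'
from scipy.ndimage import map_coordinates, gaussian_filter
from scipy.optimize import minimize
def grad(f):
    g=cv2.GaussianBlur(cv2.imread(f).astype(np.float32),(0,0),.8)
    return np.sqrt(sum(cv2.Sobel(g,cv2.CV_32F,*d).__pow__(2).sum(2) for d in((1,0),(0,1))))
def projm(cam,P):
    p=r.camera_params(cam); c=R.from_quat(p["attitude"]).inv().apply(P-p["position"]); return np.c_[c[:,0]/c[:,2]*p["fx"]+p["cx"],c[:,1]/c[:,2]*p["fy"]+p["cy"]]
def score(G,cam,P):
    q=projm(cam,P); return map_coordinates(G,[q[:,1],q[:,0]],order=1).mean()
A=np.linspace(0,2*np.pi,120)
def circ(x,y,rad,z): return np.c_[x+rad*np.cos(A),y+rad*np.sin(A),0*A+z]
def rect(x,y,yaw,l,w,z):
    t=np.linspace(-1,1,60); o=np.ones(60)
    P=np.r_[np.c_[t*l,o*w],np.c_[t*l,-o*w],np.c_[o*l,t*w],np.c_[-o*l,t*w]]/2
    return np.c_[P@np.array([[np.cos(yaw),np.sin(yaw)],[-np.sin(yaw),np.cos(yaw)]])+[x,y],np.full(240,z)]
def fit(f,x0,step=.015):
    from scipy.optimize import brute,fmin
    rg=[slice(a-s,a+s*1.01,s/10) for a,s in zip(x0,step if np.ndim(step) else [step]*len(x0))]
    return brute(f,rg,finish=fmin)
E
python3 - <<'E'
from h import *
for c in("top","side"):
    G=grad(f"pics/{c}0.png")
    print(c,"tin",fit(lambda v:-score(G,c,np.r_[circ(v[0],v[1],.06,.09),circ(v[0],v[1],.056,.09)]),[.52,.305],.02))
    print(c,"lid",fit(lambda v:-score(G,c,circ(v[0],v[1],.065,.016)),[.522,-.314],.02), "knob",fit(lambda v:-score(G,c,circ(v[0],v[1],.015,.05)),[.522,-.314],.02))
    print(c,"tray",fit(lambda v:-score(G,c,np.r_[rect(*v,.26,.17,.032),rect(*v,.244,.154,.032)]),[.575,.02,1.6],[.03,.03,.1]))
    print(c,"chisel handle",fit(lambda v:-score(G,c,rect(*v,.14,.022,.11)),[.495,.29,-.25],[.02,.02,.1]))
E
```

```text
top tin [0.52036369 0.29229929]
top lid [ 0.52116133 -0.31149879] knob [ 0.52179575 -0.31109393]Traceback (most recent call last):
  File "<stdin>", line 6, in <module>
  File "h.py", line 30, in fit
    return brute(f,rg,finish=fmin)
    Jout = np.array(list(mapper(wrapped_func, grid)))
                    ~~~~^^^^^^^^^^^^^^^^^^^^^^^^^^^^
    return self.f(np.asarray(x).flatten(), *self.args)
           ~~~~~~^^^^^^^^^^^^^^^^^^^^^^^^^^^^^^^^^^^^^
  File "<stdin>", line 6, in <lambda>
  File "h.py", line 20, in score
    q=projm(cam,P); return map_coordinates(G,[q[:,1],q[:,0]],order=1).mean()
  File "h.py", line 18, in projm
    p=r.camera_params(cam); c=R.from_quat(p["attitude"]).inv().apply(P-p["position"]); return np.c_[c[:,0]/c[:,2]*p["fx"]+p["cx"],c[:,1]/c[:,2]*p["fy"]+p["cy"]]
ValueError: time passes only in moves, steps and waits
```

```bash
sed -i 's/r.camera_params(\(cam\))/CP(\1)/; s/^from plant import r$/from plant import r\nimport functools\nCP=functools.lru_cache(None)(lambda c: r.camera_params(c))/' h.py
python3 - <<'E'
from h import *
for c in("top","side"):
    G=grad(f"pics/{c}0.png")
    print(c,"tin",fit(lambda v:-score(G,c,np.r_[circ(v[0],v[1],.06,.09),circ(v[0],v[1],.056,.09)]),[.52,.295],.02))
    print(c,"lid",fit(lambda v:-score(G,c,circ(v[0],v[1],.065,.016)),[.522,-.314],.02), "knob",fit(lambda v:-score(G,c,circ(v[0],v[1],.015,.05)),[.522,-.314],.02))
    print(c,"tray",fit(lambda v:-score(G,c,np.r_[rect(*v,.26,.17,.032),rect(*v,.244,.154,.032)]),[.575,.02,.06],[.03,.03,.15]))
    print(c,"chisel handle",fit(lambda v:-score(G,c,rect(*v,.14,.022,.11)),[.495,.29,-.25],[.02,.02,.1]))
E
```

```text
top tin [0.52036369 0.29229929]
top lid [ 0.52116133 -0.31149879] knob [ 0.52179575 -0.31109393]
top tray [ 0.57087096 -0.01193906  0.06049913]
top chisel handle [ 0.49868952  0.29427968 -0.23600284]
side tin [0.52097952 0.28330631]
side lid [ 0.52264126 -0.31205446] knob [ 0.52264117 -0.3118902 ]
side tray [ 0.56764715 -0.0109125   0.05412763]
side chisel handle [ 0.50106512  0.29222981 -0.34956613]
```

Both cameras agree on the lid at (0.522,-0.312), the tray at (0.569,-0.011, yaw 0.057) and the tin at about (0.5205,0.29). The chisel origin comes out at about (0.524,0.288) with yaw -0.24, and the sizes match those given. I'll move above the chisel with the fingers partly closed, because at full opening they wouldn't clear the mouth.

```bash
cat >> h.py <<'E'
def go(x,y,z,psi):
    s=r.get_state(); Rt=R.from_quat(s["eef_rot"])
    T=R.from_matrix(np.c_[[-np.sin(psi),np.cos(psi),0],[np.cos(psi),np.sin(psi),0],[0,0,-1]])
    rot=(Rt.inv()*T).as_rotvec()
    print("t",round(s["clock"],2),"pos",s["tool_pos"].round(4),"F",np.round(s["contact_force"],1),"xyz",Rt.inv().apply(np.array([x,y,z])-s["tool_pos"]).round(4),"rot",rot.round(3))
E
python3 -c "
from h import *
go(.5237,.288,.2,np.pi/2-.24)"
```

```text
t 0.1 pos [0.2187 0.5849 0.238 ] F [0.3 0.4 0.4] xyz [-0.3896 -0.1713  0.0383] rot [-0.002  0.    -0.118]
```

carry_out --plan '[{"rot":[0,0,-0.02],"xyz":[-0.035,-0.015,0.0],"grip":125},{"rot":[0,0,-0.04],"xyz":[-0.07,-0.031,0.0],"grip":125},{"rot":[0,0,-0.06],"xyz":[-0.105,-0.046,0.0],"grip":125},{"rot":[0,0,-0.08],"xyz":[-0.14,-0.062,0.0],"grip":125},{"rot":[0,0,-0.1],"xyz":[-0.175,-0.077,0.0],"grip":125},{"rot":[0,0,-0.118],"xyz":[-0.21,-0.092,0.0],"grip":125},{"rot":[0,0,-0.118],"xyz":[-0.245,-0.108,0.0],"grip":125},{"rot":[0,0,-0.118],"xyz":[-0.28,-0.123,0.0],"grip":125}]' --squeeze 20

```text
clock: 0.77
tool_pos: [0.439, 0.3703, 0.2384]
eef_rot: [0.12, 0.993, -0.0, -0.0]
contact_force: [0.2, 0.3, 0.1]
opening: 0.51
finger_force: 0.0
```

```bash
python3 -c "
from h import *
go(.5237,.288,.17,np.pi/2-.24)"
```

```text
t 0.77 pos [0.439  0.3703 0.2384] F [0.2 0.3 0.1] xyz [-0.1019 -0.0598  0.0684] rot [-0.001 -0.     0.   ]
```

carry_out --plan '[{"rot":[0,0,0],"xyz":[-0.034,-0.02,0.01],"grip":125},{"rot":[0,0,0],"xyz":[-0.068,-0.04,0.02],"grip":125},{"rot":[0,0,0],"xyz":[-0.102,-0.06,0.03],"grip":125},{"rot":[0,0,0],"xyz":[-0.102,-0.06,0.068],"grip":125},{"rot":[0,0,0],"xyz":[-0.102,-0.06,0.068],"grip":125},{"rot":[0,0,0],"xyz":[-0.102,-0.06,0.068],"grip":125}]'

```text
clock: 1.27
tool_pos: [0.5216, 0.2888, 0.1692]
eef_rot: [0.12, 0.993, -0.001, -0.002]
contact_force: [-0.3, 0.1, -0.1]
opening: 0.513
finger_force: 0.0
```

```bash
python3 - <<'E'
from h import *
go(.5237,.288,.0935,np.pi/2-.24)
t=r.snapshot("top");s=r.snapshot("side")
a=cv2.resize(t[120:200,145:235,::-1],None,fx=4,fy=4); b=cv2.resize(s[100:180,225:315,::-1],None,fx=4,fy=4)
cv2.imwrite("pics/crop2.png",np.hstack([a,b]))
E
```

```text
t 1.27 pos [0.5216 0.2888 0.1692] F [-0.3  0.1 -0.1] xyz [-0.0025 -0.      0.0756] rot [-0.003 -0.004 -0.   ]
```

View pics/crop2.png

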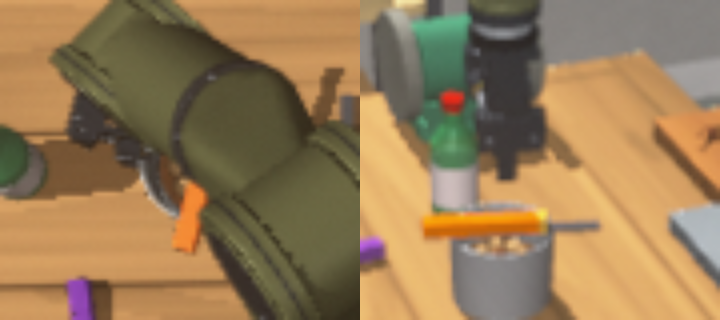

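The side crop shows the fingertips at about pixel (262,144), straight above the handle, with the glue bottle clear of the gripper. I'll go down and close.

carry_out --plan '[{"rot":[-0.002,-0.003,0],"xyz":[-0.002,0,0.025],"grip":125},{"rot":[-0.002,-0.003,0],"xyz":[-0.002,0,0.05],"grip":125},{"rot":[-0.002,-0.003,0],"xyz":[-0.002,0,0.066],"grip":125},{"rot":[-0.002,-0.003,0],"xyz":[-0.002,0,0.0755],"grip":125},{"rot":[-0.002,-0.003,0],"xyz":[-0.002,0,0.0755],"grip":125},{"rot":[-0.002,-0.003,0],"xyz":[-0.002,0,0.0755],"grip":220},{"rot":[-0.002,-0.003,0],"xyz":[-0.002,0,0.0755],"grip":220},{"rot":[-0.002,-0.003,0],"xyz":[-0.002,0,0.0755],"grip":220}]' --squeeze 20

```text
clock: 2.03
tool_pos: [0.5256, 0.29, 0.0968]
eef_rot: [0.119, 0.993, 0.002, 0.003]
contact_force: [1.0, -0.9, 1.1]
opening: 0.305
finger_force: 0.2
```

carry_out --plan '[{"rot":[0,0,0],"xyz":[0,0,0],"grip":220},{"rot":[0,0,0],"xyz":[0,0,0],"grip":220},{"rot":[0,0,0],"xyz":[0,0,0],"grip":220}]'

```text
clock: 2.28
tool_pos: [0.5255, 0.2895, 0.0964]
eef_rot: [0.12, 0.993, 0.001, 0.002]
contact_force: [-1.2, -1.1, 6.2]
opening: 0.251
finger_force: 20.0
```

The opening of 22 mm matches the handle width. Next I'll lift gently and check.

carry_out --plan '[{"rot":[0,0,0],"xyz":[0,0,-0.01],"grip":220},{"rot":[0,0,0],"xyz":[0,0,-0.025],"grip":220},{"rot":[0,0,0],"xyz":[0,0,-0.045],"grip":220},{"rot":[0,0,0],"xyz":[0,0,-0.065],"grip":220},{"rot":[0,0,0],"xyz":[0,0,-0.065],"grip":220}]' --squeeze 25

```text
clock: 2.7
tool_pos: [0.5266, 0.2906, 0.1643]
eef_rot: [0.12, 0.993, 0.003, 0.004]
contact_force: [0.1, -0.2, -0.3]
opening: 0.249
finger_force: 25.0
```

```bash
python3 - <<'E'
from h import *
go(.564,-.011,.16,np.pi/2+.057)
s=r.snapshot("side")
cv2.imwrite("pics/crop3.png",cv2.resize(s[90:200,210:350,::-1],None,fx=5,fy=5))
E
```

```text
t 2.7 pos [0.5266 0.2906 0.1643] F [ 0.1 -0.2 -0.3] xyz [-0.1081 -0.284   0.003 ] rot [ 0.006  0.009 -0.297]
```

View pics/crop3.png

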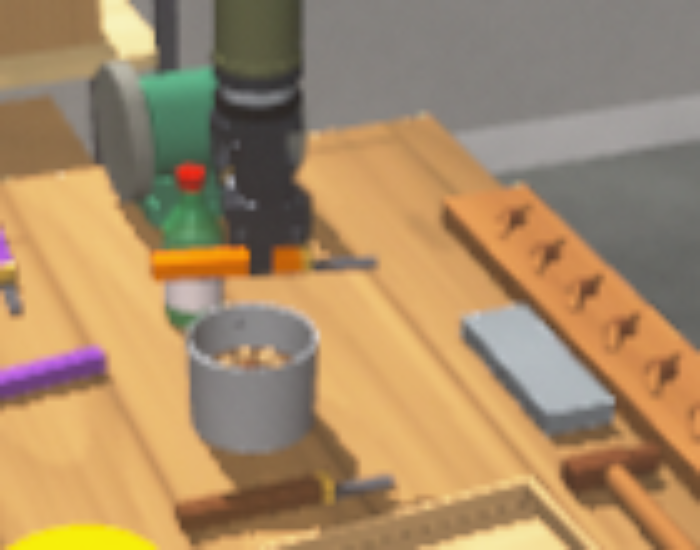

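The crop shows the chisel held level, with the handle at crop (200,262) and the blade at (345,263), clear of the tin at (253,380). I'll carry it to the tray.

carry_out --plan '[{"rot":[0,0,-0.05],"xyz":[-0.0135,-0.0355,0],"grip":220},{"rot":[0,0,-0.1],"xyz":[-0.027,-0.071,0],"grip":220},{"rot":[0,0,-0.15],"xyz":[-0.0405,-0.1065,0],"grip":220},{"rot":[0,0,-0.2],"xyz":[-0.054,-0.142,0],"grip":220},{"rot":[0,0,-0.25],"xyz":[-0.0675,-0.1775,0],"grip":220},{"rot":[0,0,-0.297],"xyz":[-0.081,-0.213,0],"grip":220},{"rot":[0,0,-0.297],"xyz":[-0.0945,-0.2485,0],"grip":220},{"rot":[0,0,-0.297],"xyz":[-0.108,-0.284,0],"grip":220}]'

```text
clock: 3.42
tool_pos: [0.5612, -0.0144, 0.1589]
eef_rot: [-0.029, 1.0, 0.001, 0.001]
contact_force: [0.4, -0.2, -1.8]
opening: 0.243
finger_force: 25.0
```

carry_out --plan '[{"rot":[0,0,0],"xyz":[0,0,0.01],"grip":220},{"rot":[0,0,0],"xyz":[0,0,0.035],"grip":220},{"rot":[0,0,0],"xyz":[0,0,0.06],"grip":220},{"rot":[0,0,0],"xyz":[0,0,0.08],"grip":220},{"rot":[0,0,0],"xyz":[0,0,0.08],"grip":220},{"rot":[0,0,0],"xyz":[0,0,0.08],"grip":220}]'

```text
clock: 3.92
tool_pos: [0.5611, -0.0121, 0.0787]
eef_rot: [-0.029, 1.0, 0.001, -0.0]
contact_force: [0.6, 0.6, -0.8]
opening: 0.25
finger_force: 25.0
```

```bash
python3 - <<'E'
from h import *
go(.564,-.011,.0165,np.pi/2+.057)
s=r.snapshot("side")
cv2.imwrite("pics/crop4.png",cv2.resize(s[120:250,230:370,::-1],None,fx=4,fy=4))
E
```

```text
t 3.92 pos [ 0.5611 -0.0121  0.0787] F [ 0.6  0.6 -0.8] xyz [-0.003   0.0008  0.0622] rot [ 0.001 -0.     0.001]
```

View pics/crop4.png

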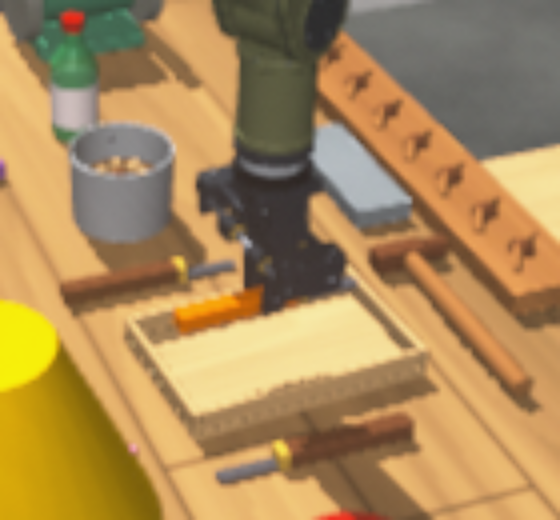

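The crop shows the chisel level above the tray, with its handle at crop (220,308) inside the walls. I'll go down slowly and watch the force.

carry_out --plan '[{"rot":[0,0,0],"xyz":[-0.003,0.001,0.02],"grip":220},{"rot":[0,0,0],"xyz":[-0.003,0.001,0.037],"grip":220},{"rot":[0,0,0],"xyz":[-0.003,0.001,0.048],"grip":220},{"rot":[0,0,0],"xyz":[-0.003,0.001,0.055],"grip":220},{"rot":[0,0,0],"xyz":[-0.003,0.001,0.059],"grip":220},{"rot":[0,0,0],"xyz":[-0.003,0.001,0.061],"grip":220},{"rot":[0,0,0],"xyz":[-0.003,0.001,0.062],"grip":220},{"rot":[0,0,0],"xyz":[-0.003,0.001,0.062],"grip":220}]'

```text
clock: 4.63
tool_pos: [0.5658, -0.011, 0.0184]
eef_rot: [-0.029, 1.0, 0.001, 0.002]
contact_force: [0.0, 0.7, -1.1]
opening: 0.253
finger_force: 25.0
```

carry_out --plan '[{"rot":[0,0,0],"xyz":[0,0,0.001],"grip":220},{"rot":[0,0,0],"xyz":[0,0,0.002],"grip":220},{"rot":[0,0,0],"xyz":[0,0,0.002],"grip":220}]'

```text
clock: 4.88
tool_pos: [0.5656, -0.011, 0.0161]
eef_rot: [-0.029, 1.0, 0.001, 0.002]
contact_force: [-0.8, 0.2, -0.8]
opening: 0.246
finger_force: 25.0
```

carry_out --plan '[{"rot":[0,0,0],"xyz":[0,0,0.001],"grip":220},{"rot":[0,0,0],"xyz":[0,0,0.002],"grip":220},{"rot":[0,0,0],"xyz":[0,0,0.002],"grip":220}]'

```text
clock: 5.13
tool_pos: [0.5657, -0.0111, 0.0144]
eef_rot: [-0.029, 1.0, 0.0, 0.002]
contact_force: [-1.5, 0.0, 3.8]
opening: 0.251
finger_force: 25.0
```

It touched down with 3.8 N. I'll let go and then back off.

carry_out --plan '[{"rot":[0,0,0],"xyz":[0,0,0],"grip":130},{"rot":[0,0,0],"xyz":[0,0,0],"grip":130},{"rot":[0,0,0],"xyz":[0,0,0],"grip":130},{"rot":[0,0,0],"xyz":[0,0,0],"grip":130},{"rot":[0,0,0],"xyz":[0,0,0],"grip":130}]'

```text
clock: 5.55
tool_pos: [0.5655, -0.011, 0.0139]
eef_rot: [-0.029, 1.0, 0.001, 0.002]
contact_force: [-0.8, -0.2, 0.4]
opening: 0.488
finger_force: 0.0
```

carry_out --plan '[{"rot":[0,0,0],"xyz":[0,0,-0.02],"grip":130},{"rot":[0,0,0],"xyz":[0,0,-0.05],"grip":130},{"rot":[0,0,0],"xyz":[0,0,-0.085],"grip":130},{"rot":[0,0,0],"xyz":[0,0,-0.12],"grip":130},{"rot":[0,0,0],"xyz":[0,0,-0.155],"grip":130},{"rot":[0,0,0],"xyz":[0,0,-0.155],"grip":130}]'

```text
clock: 6.05
tool_pos: [0.5688, -0.0106, 0.1751]
eef_rot: [-0.028, 1.0, 0.001, 0.007]
contact_force: [1.3, 1.1, 0.1]
opening: 0.491
finger_force: 0.0
```

```bash
python3 - <<'E'
from h import *
s=r.snapshot("side"); t=r.snapshot("top")
cv2.imwrite("pics/side1.png",s[:,:,::-1]); cv2.imwrite("pics/top1.png",t[:,:,::-1])
cv2.imwrite("pics/crop5.png",np.hstack([cv2.resize(s[140:240,240:350,::-1],None,fx=3.5,fy=3.5),cv2.resize(t[110:210,170:280,::-1],None,fx=3.5,fy=3.5)]))
go(.5217,-.3115,.16,np.radians(40))
E
```

```text
t 6.15 pos [ 0.5658 -0.0114  0.1702] F [-0.2  0.1  0.3] xyz [ 0.0611 -0.2972  0.0096] rot [0.004 0.006 0.929]
```

View pics/crop5.png

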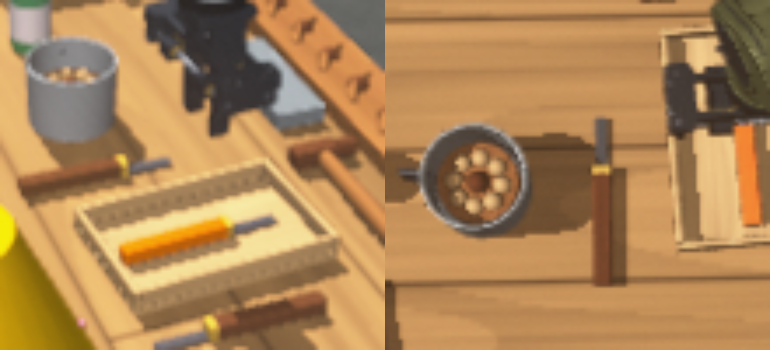

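The chisel lies flat inside the tray, with its handle at left-crop (175,243) and its blade at (255,225). The tin stands unobstructed at right-crop (475,180). Next is the lid.

carry_out --plan '[{"rot":[0,0,0.116],"xyz":[0.0076,-0.037,0],"grip":100},{"rot":[0,0,0.232],"xyz":[0.0153,-0.0743,0],"grip":100},{"rot":[0,0,0.348],"xyz":[0.0229,-0.1115,0],"grip":100},{"rot":[0,0,0.464],"xyz":[0.0306,-0.1486,0],"grip":100},{"rot":[0,0,0.58],"xyz":[0.0382,-0.1858,0],"grip":100},{"rot":[0,0,0.696],"xyz":[0.0458,-0.2229,0],"grip":100},{"rot":[0,0,0.812],"xyz":[0.0535,-0.26,0],"grip":100},{"rot":[0,0,0.929],"xyz":[0.0611,-0.297,0.005],"grip":100}]'

```text
clock: 6.82
tool_pos: [0.5198, -0.3129, 0.1622]
eef_rot: [0.425, 0.905, 0.001, 0.0]
contact_force: [1.4, 0.3, -1.4]
opening: 0.604
finger_force: 0.0
```

carry_out --plan '[{"rot":[0,0,0],"xyz":[0,0,0.03],"grip":100},{"rot":[0,0,0],"xyz":[0,0,0.06],"grip":100},{"rot":[0,0,0],"xyz":[0,0,0.08],"grip":100},{"rot":[0,0,0],"xyz":[0,0,0.08],"grip":100},{"rot":[0,0,0],"xyz":[0,0,0.08],"grip":100}]'

```text
clock: 7.23
tool_pos: [0.5197, -0.3103, 0.0813]
eef_rot: [0.422, 0.907, 0.001, -0.001]
contact_force: [0.7, 0.7, 1.0]
opening: 0.606
finger_force: 0.0
```

```bash
python3 - <<'E'
from h import *
go(.5220,-.3115,.0235,np.radians(40))
for c in("top","side"):
    G=grad(f"pics/{c}1.png")
    for rad in(.06,.056): print(c,"tin",rad,fit(lambda v:-score(G,c,circ(v[0],v[1],rad,.09)),[.52,.29],.015))
    print(c,"both",fit(lambda v:-score(G,c,np.r_[circ(v[0],v[1],.06,.09),circ(v[0],v[1],.056,.09)]),[.52,.29],.015))
s=r.snapshot("side")
cv2.imwrite("pics/crop6.png",cv2.resize(s[190:310,260:400,::-1],None,fx=4,fy=4))
E
```

```text
t 7.23 pos [ 0.5197 -0.3103  0.0813] F [0.7 0.7 1. ] xyz [-0.0026  0.0009  0.0578] rot [ 0.001 -0.003  0.001]
top tin 0.06 [0.51947015 0.29224421]
top tin 0.056 [0.52087907 0.29248363]
top both [0.51994089 0.29237867]
side tin 0.06 [0.51805328 0.29299626]
side tin 0.056 [0.52474843 0.29590604]
side both [0.5196542  0.30404245]
```

View pics/crop6.png

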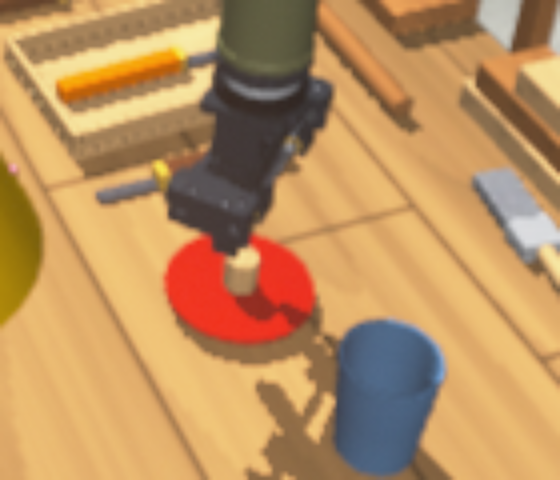

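The crop shows the fingers over the pale knob at crop (242,268), with the cup at (388,395) clear. I'll go down, with an x shift of -0.0026, and close.

carry_out --plan '[{"rot":[0,-0.003,0],"xyz":[-0.0026,0.001,0.02],"grip":100},{"rot":[0,-0.003,0],"xyz":[-0.0026,0.001,0.04],"grip":100},{"rot":[0,-0.003,0],"xyz":[-0.0026,0.001,0.052],"grip":100},{"rot":[0,-0.003,0],"xyz":[-0.0026,0.001,0.0585],"grip":100},{"rot":[0,-0.003,0],"xyz":[-0.0026,0.001,0.0585],"grip":100},{"rot":[0,-0.003,0],"xyz":[-0.0026,0.001,0.0585],"grip":100},{"rot":[0,-0.003,0],"xyz":[-0.0026,0.001,0.0585],"grip":200},{"rot":[0,-0.003,0],"xyz":[-0.0026,0.001,0.0585],"grip":200}]' --squeeze 20

```text
clock: 7.95
tool_pos: [0.5246, -0.3128, 0.026]
eef_rot: [0.422, 0.906, 0.001, 0.004]
contact_force: [-0.8, 0.5, 0.3]
opening: 0.482
finger_force: 0.0
```

carry_out --plan '[{"rot":[0,0,0],"xyz":[0,0,0],"grip":200},{"rot":[0,0,0],"xyz":[0,0,0],"grip":200},{"rot":[0,0,0],"xyz":[0,0,0],"grip":200},{"rot":[0,0,0],"xyz":[0,0,0],"grip":200}]'

```text
clock: 8.28
tool_pos: [0.5242, -0.3127, 0.0256]
eef_rot: [0.422, 0.906, 0.001, 0.003]
contact_force: [-0.5, 0.5, 4.2]
opening: 0.332
finger_force: 20.0
```

carry_out --plan '[{"rot":[0,0,0],"xyz":[0,0,-0.005],"grip":200},{"rot":[0,0,0],"xyz":[0,0,-0.02],"grip":200},{"rot":[0,0,0],"xyz":[0,0,-0.05],"grip":200},{"rot":[0,0,0],"xyz":[0,0,-0.085],"grip":200},{"rot":[0,0,0],"xyz":[0,0,-0.12],"grip":200},{"rot":[0,0,0],"xyz":[0,0,-0.15],"grip":200},{"rot":[0,0,0],"xyz":[0,0,-0.15],"grip":200},{"rot":[0,0,0],"xyz":[0,0,-0.15],"grip":200}]' --squeeze 35

```text
clock: 8.95
tool_pos: [0.5236, -0.3126, 0.1763]
eef_rot: [0.422, 0.906, 0.001, 0.004]
contact_force: [0.5, 0.8, -2.8]
opening: 0.33
finger_force: 35.0
```

```bash
python3 - <<'E'
from h import *
s=r.snapshot("side"); cv2.imwrite("pics/side2.png",s[:,:,::-1])
st=r.get_state(); z=st["tool_pos"][2]-.0256
G=grad("pics/side2.png")
print("lid rel to tcp (side)",fit(lambda v:-score(G,"side",circ(v[0],v[1],.065,z+.016)),st["tool_pos"][:2].tolist(),.015)-st["tool_pos"][:2])
go(.520,.2925,.18,np.radians(40))
E
```

```text
lid rel to tcp (side) [-1.62464703e-04  9.18616448e-05]
t 9.0 pos [ 0.5224 -0.312   0.1746] F [ 0.   0.7 -3.1] xyz [ 0.4643  0.3872 -0.0058] rot [0.003 0.003 0.001]
```

The lid is centred on the TCP to within 0.2 mm, and the measured weight fits. I'll carry it over to the tin.

carry_out --plan '[{"rot":[0,0,0],"xyz":[0.02,0.017,0],"grip":200},{"rot":[0,0,0],"xyz":[0.047,0.039,0],"grip":200},{"rot":[0,0,0],"xyz":[0.075,0.0625,0],"grip":200},{"rot":[0,0,0],"xyz":[0.103,0.086,0],"grip":200},{"rot":[0,0,0],"xyz":[0.131,0.109,0],"grip":200},{"rot":[0,0,0],"xyz":[0.159,0.1325,0],"grip":200},{"rot":[0,0,0],"xyz":[0.187,0.156,0],"grip":200},{"rot":[0,0,0],"xyz":[0.215,0.179,0],"grip":200}]'

```text
clock: 9.67
tool_pos: [0.5198, -0.0308, 0.1726]
eef_rot: [0.422, 0.906, -0.0, 0.001]
contact_force: [1.8, 0.8, -3.0]
opening: 0.33
finger_force: 35.0
```

carry_out --plan '[{"rot":[0,0,0],"xyz":[0.029,0.024,0],"grip":200},{"rot":[0,0,0],"xyz":[0.058,0.048,0],"grip":200},{"rot":[0,0,0],"xyz":[0.087,0.0725,0],"grip":200},{"rot":[0,0,0],"xyz":[0.116,0.097,0],"grip":200},{"rot":[0,0,0],"xyz":[0.145,0.121,0],"grip":200},{"rot":[0,0,0],"xyz":[0.174,0.145,0],"grip":200},{"rot":[0,0,0],"xyz":[0.203,0.169,0],"grip":200},{"rot":[0,0,0],"xyz":[0.228,0.19,0],"grip":200}]'

```text
clock: 10.33
tool_pos: [0.5183, 0.2666, 0.172]
eef_rot: [0.421, 0.907, -0.001, 0.001]
contact_force: [0.4, -0.1, -2.5]
opening: 0.332
finger_force: 35.0
```

carry_out --plan '[{"rot":[0,0,0],"xyz":[0.011,0.009,0],"grip":200},{"rot":[0,0,0],"xyz":[0.018,0.015,0],"grip":200},{"rot":[0,0,0],"xyz":[0.018,0.015,0],"grip":200},{"rot":[0,0,0],"xyz":[0.018,0.015,0],"grip":200}]'

```text
clock: 10.67
tool_pos: [0.5201, 0.2854, 0.1732]
eef_rot: [0.423, 0.906, -0.001, 0.002]
contact_force: [-0.5, -0.4, -1.8]
opening: 0.331
finger_force: 35.0
```

```bash
python3 - <<'E'
from h import *
s=r.snapshot("side"); cv2.imwrite("pics/side3.png",s[:,:,::-1])
st=r.get_state(); z=st["tool_pos"][2]-.0256
G=grad("pics/side3.png")
print("lid rel to tcp (side)",fit(lambda v:-score(G,"side",circ(v[0],v[1],.065,z+.016)),st["tool_pos"][:2].tolist(),.015)-st["tool_pos"][:2])
go(.520,.2925,.118,np.radians(40))
cv2.imwrite("pics/crop7.png",cv2.resize(s[90:200,200:340,::-1],None,fx=5,fy=5))
E
```

```text
lid rel to tcp (side) [-0.00297099 -0.00057519]
t 10.72 pos [0.5205 0.2846 0.1735] F [ 0.2 -0.3 -1.5] xyz [0.0067 0.0047 0.0554] rot [ 0.     0.006 -0.002]
```

View pics/crop7.png

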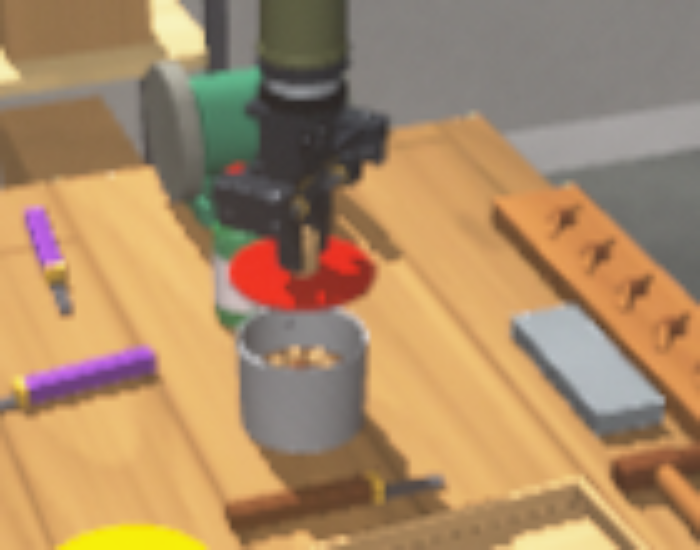

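The lid sits level above the open tin, flange centre at crop (302,272) and tin mouth at (303,345). I'll move the last 8 mm sideways and stop just above the rim.

carry_out --plan '[{"rot":[0,0.003,0],"xyz":[0.0067,0.0047,0.015],"grip":200},{"rot":[0,0.003,0],"xyz":[0.0067,0.0047,0.03],"grip":200},{"rot":[0,0.003,0],"xyz":[0.0067,0.0047,0.042],"grip":200},{"rot":[0,0.003,0],"xyz":[0.0067,0.0047,0.05],"grip":200},{"rot":[0,0.003,0],"xyz":[0.0067,0.0047,0.053],"grip":200},{"rot":[0,0.003,0],"xyz":[0.0067,0.0047,0.053],"grip":200},{"rot":[0,0.003,0],"xyz":[0.0067,0.0047,0.053],"grip":200}]'

```text
clock: 11.3
tool_pos: [0.5204, 0.2953, 0.1216]
eef_rot: [0.423, 0.906, 0.001, 0.001]
contact_force: [-0.2, 0.3, -2.5]
opening: 0.329
finger_force: 35.0
```

```bash
python3 - <<'E'
from h import *
s=r.snapshot("side"); cv2.imwrite("pics/side4.png",s[:,:,::-1])
go(.520,.2925,.1056,np.radians(40))
st=r.get_state(); z=st["tool_pos"][2]-.0256
G=grad("pics/side4.png")
print("lid (side)",fit(lambda v:-score(G,"side",circ(v[0],v[1],.065,z+.016)),st["tool_pos"][:2].tolist(),.015))
h=A[(A>np.pi)]  # tin front silhouettes: foot arc facing camera
for f in("side1","side4"):
    G=grad(f"pics/{f}.png")
    def foot(v):
        P=np.c_[v[0]+.058*np.cos(h),v[1]+.058*np.sin(h),0*h]; w=np.array([[v[0]+k*(.058+.002*q)*np.cos(.42),v[1]+k*(.058+.002*q)*np.sin(.42),.09*q] for k in(-1,1) for q in np.linspace(.1,.8,30)])
        return -score(G,"side",np.r_[P,w])
    print(f,"tin foot",fit(foot,[.52,.292],.015))
E
```

```text
t 11.35 pos [0.5205 0.2957 0.1219] F [ 0.9 -0.1 -2.5] xyz [-0.0021 -0.0025  0.0163] rot [0.004 0.002 0.   ]
lid (side) [0.5175703  0.29153829]
side1 tin foot [0.5121761  0.30392143]
side4 tin foot [0.51242837 0.30383004]
```

The arm sits about 3 mm off, so I'll correct it and lower slowly.

carry_out --plan '[{"rot":[0.002,0.001,0],"xyz":[-0.003,-0.0025,0],"grip":200},{"rot":[0.002,0.001,0],"xyz":[-0.003,-0.0025,0.002],"grip":200},{"rot":[0.002,0.001,0],"xyz":[-0.003,-0.0025,0.004],"grip":200},{"rot":[0.002,0.001,0],"xyz":[-0.003,-0.0025,0.006],"grip":200},{"rot":[0.002,0.001,0],"xyz":[-0.003,-0.0025,0.0075],"grip":200},{"rot":[0.002,0.001,0],"xyz":[-0.003,-0.0025,0.0075],"grip":200}]'

```text
clock: 11.85
tool_pos: [0.5198, 0.2919, 0.1134]
eef_rot: [0.422, 0.907, 0.0, 0.0]
contact_force: [-0.2, 0.1, -2.5]
opening: 0.334
finger_force: 35.0
```

carry_out --plan '[{"rot":[0,0,0],"xyz":[0,0,0.001],"grip":200},{"rot":[0,0,0],"xyz":[0,0,0.002],"grip":200},{"rot":[0,0,0],"xyz":[0,0,0.003],"grip":200},{"rot":[0,0,0],"xyz":[0,0,0.003],"grip":200}]'

```text
clock: 12.18
tool_pos: [0.5204, 0.2925, 0.111]
eef_rot: [0.422, 0.907, 0.001, 0.001]
contact_force: [0.4, 0.8, -0.7]
opening: 0.33
finger_force: 35.0
```

carry_out --plan '[{"rot":[0,0,0],"xyz":[0,0,0.001],"grip":200},{"rot":[0,0,0],"xyz":[0,0,0.002],"grip":200},{"rot":[0,0,0],"xyz":[0,0,0.003],"grip":200},{"rot":[0,0,0],"xyz":[0,0,0.003],"grip":200}]'

```text
clock: 12.52
tool_pos: [0.521, 0.2933, 0.1079]
eef_rot: [0.422, 0.907, 0.002, 0.001]
contact_force: [2.4, 3.4, -1.3]
opening: 0.333
finger_force: 35.0
```

There's a light sideways force of about 4 N along +x+y, so I'll ease over 2 mm along tool y and continue down.

carry_out --plan '[{"rot":[0,0,0],"xyz":[0,0.001,0],"grip":200},{"rot":[0,0,0],"xyz":[0,0.002,0],"grip":200},{"rot":[0,0,0],"xyz":[0,0.002,0.001],"grip":200},{"rot":[0,0,0],"xyz":[0,0.002,0.002],"grip":200},{"rot":[0,0,0],"xyz":[0,0.002,0.002],"grip":200}]'

```text
clock: 12.93
tool_pos: [0.5215, 0.2932, 0.1057]
eef_rot: [0.422, 0.907, 0.001, 0.0]
contact_force: [1.8, 2.8, -1.0]
opening: 0.333
finger_force: 35.0
```

carry_out --plan '[{"rot":[0,0,0],"xyz":[0,0.001,0.001],"grip":200},{"rot":[0,0,0],"xyz":[0,0.001,0.002],"grip":200},{"rot":[0,0,0],"xyz":[0,0.001,0.002],"grip":200}]'

```text
clock: 13.18
tool_pos: [0.5216, 0.2932, 0.1055]
eef_rot: [0.422, 0.906, -0.0, 0.0]
contact_force: [-3.3, -0.2, 14.8]
opening: 0.335
finger_force: 35.0
```

It's firm on the rim at the height expected when seated, with 14.8 N. I'll ease off the load, let go and look before retreating.

carry_out --plan '[{"rot":[0,0,0],"xyz":[0,0,-0.0015],"grip":200},{"rot":[0,0,0],"xyz":[0,0,-0.0015],"grip":200},{"rot":[0,0,0],"xyz":[0,0,-0.0015],"grip":120},{"rot":[0,0,0],"xyz":[0,0,-0.0015],"grip":120},{"rot":[0,0,0],"xyz":[0,0,-0.0015],"grip":120},{"rot":[0,0,0],"xyz":[0,0,-0.0015],"grip":120},{"rot":[0,0,0],"xyz":[0,0,-0.0015],"grip":120}]'

```text
clock: 13.77
tool_pos: [0.5222, 0.2935, 0.105]
eef_rot: [0.422, 0.906, 0.0, 0.0]
contact_force: [-0.5, 0.9, -0.6]
opening: 0.527
finger_force: 0.0
```

carry_out --plan '[{"rot":[0,0,0],"xyz":[0,0,-0.01],"grip":120},{"rot":[0,0,0],"xyz":[0,0,-0.03],"grip":120},{"rot":[0,0,0],"xyz":[0,0,-0.06],"grip":120},{"rot":[0,0,0],"xyz":[0,0,-0.09],"grip":120},{"rot":[0,0,0],"xyz":[0,0,-0.12],"grip":120},{"rot":[0,0,0],"xyz":[0,0,-0.12],"grip":120}]'

```text
clock: 14.27
tool_pos: [0.5254, 0.2956, 0.232]
eef_rot: [0.422, 0.906, 0.005, 0.004]
contact_force: [0.5, 0.2, -0.1]
opening: 0.53
finger_force: 0.0
```

```bash
python3 - <<'E'
from h import *
s=r.snapshot("side"); t=r.snapshot("top"); cv2.imwrite("pics/side5.png",s[:,:,::-1])
G=grad("pics/side5.png")
b=min(((lambda v:(-score(G,"side",circ(v[0],v[1],.065,z)),z,v))(fit(lambda v:-score(G,"side",circ(v[0],v[1],.065,z)),[.52,.293],.01)) for z in(.096,)),key=lambda a:a[0])
print(b); print(fit(lambda v:-score(G,"side",circ(v[0],v[1],.065,v[2])),[.52,.293,.096],.01), r.get_state()["tool_pos"])
cv2.imwrite("pics/crop8.png",cv2.resize(s[110:230,225:345,::-1],None,fx=4.5,fy=4.5))
E
```

```text
(np.float32(-377.79715), 0.096, array([0.51923336, 0.29169013]))
[0.5208847  0.29617008 0.09305289] [0.52284742 0.29412995 0.22716708]
```

View pics/crop8.png

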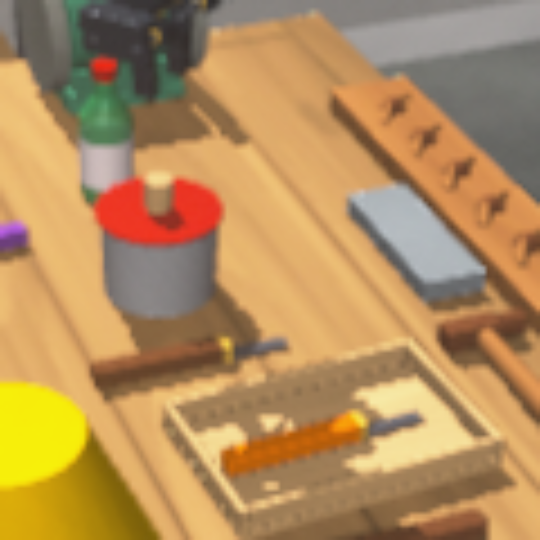

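The picture shows the lid flush and level on the tin at crop (158,210), the chisel flat in the tray at (320,440), the glue bottle standing and the gripper clear. I'll let the arm settle and hand in.

carry_out --plan '[{"rot":[0,0,0],"xyz":[0,0,0],"grip":120},{"rot":[0,0,0],"xyz":[0,0,0],"grip":120},{"rot":[0,0,0],"xyz":[0,0,0],"grip":120},{"rot":[0,0,0],"xyz":[0,0,0],"grip":120}]'

```text
clock: 14.7
tool_pos: [0.5217, 0.2935, 0.2243]
eef_rot: [0.422, 0.907, -0.0, -0.0]
contact_force: [-0.3, -0.4, -0.1]
opening: 0.531
finger_force: 0.0
```

```bash
python3 -c "
from plant import r
print(r.finish_job())"
```

```text
the job is handed in; nothing more can be done
None
```

I handed the job in at about 15 s: in the last picture the orange chisel lies flat in the tray, the red lid sits level on the tin's rim, and the glue bottle is standing (the cup was out of that crop, and the hand-in returned no verdict).

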